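# Hold a temperature probe centred in a calorimeter's port

## Task

Take a temperature reading in the calorimeter: slide the red-topped flat temperature sensor straight up out of its slot in the wooden rack by its top edge, and lower its steel stem through the white guide collar on the calorimeter's lid without the sensor touching the calorimeter, until the black immersion ring on the stem is level with the collar's rim. Finish holding the sensor there in the gripper, still and upright, with the stem centred in the bore and touching nothing, because a stem that leans on the collar spoils the reading. Keep the sensor upright all the way, do not shift the calorimeter, and leave the other two sensors in their slots and the glassware and bottles where they are.

Things in the scene. Friction and masses are not known exactly. Their poses are not given: they have to be found in the camera images.
- temperature_sensor: loose red-topped sensor, 70 g: flat white body 56 wide (its x) x 10 thick (its y) x 62 mm tall, upper 16 mm red; steel stem, 6 mm in diameter, 80 mm down from the middle of the underside. Origin: centre of the body's underside; z up, top edge at +62 mm. In the rack (any slot) the underside is 100 mm and the top edge 162 mm above the table; the upper 30 mm stand free above the rails.
- stem_tip (a point): the lower end of the temperature sensor's stem, on its axis, 80 mm below the body's underside
- immersion_ring (a point): the middle of the black immersion ring (4 mm tall) on the temperature sensor's stem, on its axis, 50 mm above the tip and 30 mm below the body's underside
- sensor_rack: fixed wooden rack, 94 (x) x 212 (y) x 134 mm tall; origin: centre of its underside, z up. Two rails along y, tops at 132 mm, grooved inside; slots at y = -60, 0, +60 mm hold the sensors by their upright side edges, flat faces towards y. Grooves 13 mm wide, 32 mm deep; stems hang free between the rails. A lifted stem clears the rails with its tip over 134 mm, other sensors over 164 mm.
- calorimeter: loose calorimeter, 0.9 kg: aluminium can of 100 mm diameter, black lid of 108 mm diameter with its top at 85 mm, white guide collar in the lid's middle. 36 mm from the middle (towards its +y) a stirrer with a round wooden knob stands up to 113 mm. Hollow, inner floor at 10 mm. Origin: centre of the underside, z up.
- port_mouth (a point): centre of the mouth of the white guide collar, at its rim, 100 mm above the table: collar 27 mm in outer diameter at the rim, bore 16 mm in diameter, straight down, 25 mm long, opening into the hollow can. z up.
- ph_sensor: flat hand sensor, body 56 mm wide (x) x 10 mm thick (y) x 62 mm tall, white with a blue top edge (upper 16 mm), standing in another slot of the rack. Origin: centre of the body's underside, z up. Leave it in its slot.
- conductivity_sensor: flat hand sensor, body 56 mm wide (x) x 10 mm thick (y) x 62 mm tall, white with a green top edge (upper 16 mm), standing in another slot of the rack. Origin: centre of the body's underside, z up. Leave it in its slot.
- bottle_1: brown reagent bottle with a black cap and an orange label, 74 mm wide, 146 mm tall, right of the middle towards the back. Origin: centre of the underside. Bystander.
- bottle_2: brown reagent bottle with a black cap and a white label, 65 mm wide, 136 mm tall, behind the first. Origin: centre of the underside. Bystander.
- beaker_small: small glass beaker, 49 mm wide, 44 mm tall, to the right. Origin: centre of the underside. Bystander.
- wash_bottle: white wash bottle with a bent spout, 98 x 126 mm, 350 mm tall, at the back. Origin: centre of the underside. Bystander.
Mind the look-alikes: they are no part of the job. Several things have the shape of the sensor_rack; the one meant has the colours described above.

How it is judged:
By the outcome, as a careful person would: the job done as asked, in the order asked, and still so for the second after the job is handed in, while the arm keeps its last pose, push and grip.
It also fails if it takes over 54 s, if anything falls off the work surface, if the arm or the gripper's body presses on something with over 40 N, if the wrist force passes 120 N, or if a joint passes its speed limit or range.

## Robot

A 6-joint arm with a two-finger parallel gripper is mounted at the origin on a cart in front of the work surface, level with it; the furniture and walls round the work are solid. World frame = base frame: x ahead of the robot, y to its left, z up, the work surface at z = 0. Lengths are in m, angles in rad, forces in N, time in s.
With the tool pointing down it reaches from about 0.225 to 0.725 m from the base axis. Payload 3.1 kg.
Tool frame: the origin (TCP) lies at the very end of the fingers, on their centre line; the grasp point (between the pads) lies bot.pinch_z behind it (bot.pinch_z is the distance from the TCP to the grasp point, in m); z points along the fingers, y is the line along which they close (so a half turn about z gives the same grasp; the last joint's range is limited). The gripper opens to 85 mm and grips with 20 to 120 N. Pads are 22 mm wide; open, the fingers measure 114 mm over their backs; the gripper's body (76 mm by 85 mm) begins 54 mm behind the grasp point. The pads swing forward as they close: fully open they stand 13 mm farther back than shut.
Start: joints at [1.074, 0.048, 0.099, 1.622, 0, 1.443], TCP at [0.189, 0.49, 0.195] pointing down, gripper open.
Joint ranges: [-2.91, 2.91], [-0.99, 1.94], [-1.21, 1.42], [-2.12, 2.29], [-1.49, 1.47], [-3.14, 3.14]. Speed limits (rad/s): [2.79, 2.79, 3.14, 3.14, 3.14, 3.14].

## Interface

Orientations are given as a unit quaternion [w, x, y, z].
In Python, from plant import bot, capture, nets gives the robot as it stands.
- The arm moves only by the tool apply_moves, never from a script. Its argument "moves" is a list of rows, each a list of 7 numbers: the shift along the world's x, y, z scaled (see below), then the turn, a rotation vector about the world's x, y, z scaled (see below), then the opening, from 0 (shut) to 1 (fully open). In form: [[tx, ty, tz, wx, wy, wz, grip], ...]. A call has 1 to 20 rows; each row is the pose to reach, as a shift and turn from the pose commanded when the call began; what a row does not reach only later rows make up. The controller multiplies each number of a shift by 0.5 m and each number of a turn by 90 degrees. A row lasts 1/10 s, in which the tool goes at most 50 mm and 8.59 degrees, less where a joint would pass 70% of its speed; a pose out of reach is approached as far as the arm can. A call with a number of a shift or a turn outside -1 to 1 is refused whole. A call with a gripper value outside its range is refused whole. The fingers move at their own pace and stop on an object; "force" is the grip in N (left out, the last holds). Time passes only in rows, so rows that repeat a pose let the fingers close. It gives the time, the measured TCP pose, the force, the opening and the grip force at its end, in the units of the state.
- bot.sense(): the state, without advancing time (a new reading comes with each control period).
- capture(name): name is "side" or "top" or "wrist"; returns a dict with "img" (384x512x3 uint8, red, green, blue), "z_map" (384x512 float32, m along the optical axis (not along the pixel's ray), 0 where there is no reading), "camera_matrix" (3x3 intrinsics, pixels), "cam_to_world" (4x4, takes a point from camera to world coordinates); the wrist camera has in their place "tool_from_camera" (4x4, takes a point from camera to tool coordinates, whose origin is the TCP and whose axes are the flange's). Camera axes: x right, y down, z forward; pixel columns grow to the right and rows downward; lengths in m; the calibration is good to about 2 mm. A picture is of the moment at which its call begins: read the wrist's pose just before it.
- bot.close_job(): hands the job in; it is judged then, once.
Trained networks look in a picture, given as the dict that the camera call returned (one of the last four; its "shot" number tells which), for a name from the list of things; names that differ only in an ending like _2 or _b are one class to them, and where a whole thing is asked for, a point or a joint stands for the part that bears it (a point fixed in the world has none). Each returns a list of dicts, best first, with "p" (0 to 1); they miss things now and then, are a little off and sometimes report something else, mostly with a low value. They report only what shows in the picture. A call takes as long as a camera call. They do not tell look-alikes from the thing itself.
- nets.outline_of(picture, thing): "region" (384x512 bool, what is visible of it) and "box" ([left, top, right, bottom] in pixels, round what is visible of it).
The state is a dict: "time_s": time; "qpos": joint angles; "joint_velocities": joint speeds; "joint_torque": joint torques, N m; "position": TCP position; "tcp_rot": TCP orientation; "ft_force": force on the tool from outside, world axes, zero at the start; "wrist_torque": the same for the moment, N m; "opening": opening from 0.0 (shut) to 1.0 (fully open); "gripper_force": force on a finger pad.
Only numpy, scipy, OpenCV 4.12 (cv2) and the standard library are available. Lean on these libraries where they do the work, as an engineer would, in place of code of your own. Each camera call takes 0.05 s, during which the arm holds its last target. There are 200 camera calls.

## Working session

There is one attempt and no reset: what is moved stays moved. The work goes in short steps, Python scripts to look and compute and a tool call to move; the robot and the scene stay as the last step left them, time stands still between calls to the robot, and variables do not carry over. Pictures are saved under pics/ and viewed, at most 11 in all, crops included, and the job is handed in when it is done.

Besides the shell and the picture viewer there is one more tool, called after ">>>" as name([rows], argument=value, ...), one row to a line, values as JSON. apply_moves: Moves the arm, as the interface text tells. Shifts and turns lie within -1 to 1; 1 stands for 0.5 m of shift or 90 degrees of turn. Its arguments: {"type":"object","properties":{"moves":{"type":"array"},"force":{"type":"number"}},"required":["moves"]}

```bash
mkdir -p pics; cat > h.py <<'E'
import numpy as np, cv2
from plant import bot, capture, nets
def cloud(p, T=None):
    T = p["cam_to_world"] if T is None else T
    K=np.array(p["camera_matrix"]); z=p["z_map"]; v,u=np.mgrid[:384,:512]
    c=np.stack([(u-K[0,2])/K[0,0]*z,(v-K[1,2])/K[1,1]*z,z,np.ones_like(z)],-1)
    w=(c@np.array(T).T)[...,:3]; w[z==0]=np.nan; return w
def save(n,img): cv2.imwrite(f"pics/{n}.png",cv2.cvtColor(img,cv2.COLOR_RGB2BGR))
E
python3 - <<'E'
from h import *
s=bot.sense(); print({k:np.round(v,3) for k,v in s.items()}, bot.pinch_z)
a=capture("top"); b=capture("side")
save("both",np.vstack([a["img"],b["img"]])[:, :]) 
save("top",a["img"]); save("side",b["img"])
for n,p in (("top",a),("side",b)):
  w=cloud(p); np.save(f"{n}_w.npy",w); np.save(f"{n}_i.npy",p["img"])
  for t in ["temperature_sensor","sensor_rack","calorimeter","ph_sensor","conductivity_sensor"]:
    for r in nets.outline_of(p,t)[:4]:
      q=w[r["region"]]; print(n,t,round(r["p"],2),r["box"],np.round(np.nanmedian(q,0),3),np.round(np.nanmax(q,0),3))
E
```

```text
{'time_s': np.float64(0.0), 'qpos': array([ 1.074,  0.049,  0.098,  1.622, -0.   ,  1.443]), 'joint_velocities': array([-0.001, -0.001, -0.   , -0.   , -0.   ,  0.   ]), 'joint_torque': array([-2.0000e-03, -3.3878e+01,  3.2001e+01,  2.0000e-02, -0.0000e+00,
        0.0000e+00]), 'position': array([0.189, 0.489, 0.194]), 'tcp_rot': array([-0.   ,  0.183,  0.983, -0.001]), 'ft_force': array([-0.002,  0.205, -0.28 ]), 'wrist_torque': array([0.026, 0.028, 0.005]), 'gripper_force': np.float64(0.0), 'opening': np.float64(1.001)} 0.0187
top sensor_rack 0.67 [182.8, 188.8, 249.2, 237.7] [0.514 0.194 0.126] [0.586 0.309 0.164]
top calorimeter 0.69 [179.0, 186.8, 251.2, 236.9] [0.513 0.198 0.121] [0.597 0.338 0.165]
top calorimeter 0.55 [272.7, 191.6, 305.2, 221.7] [ 0.543 -0.063  0.085] [ 0.609 -0.011  0.114]
top ph_sensor 0.39 [210.8, 200.7, 219.3, 219.9] [0.514 0.199 0.157] [0.546 0.23  0.165]
top conductivity_sensor 0.51 [227.7, 208.1, 237.2, 224.0] [0.496 0.141 0.16 ] [0.522 0.152 0.168]
side temperature_sensor 0.73 [224.8, 183.0, 237.5, 202.6] [0.532 0.263 0.143] [0.557 0.275 0.162]
side temperature_sensor 0.22 [186.6, 93.7, 222.6, 208.5] [0.734 0.117 0.134] [0.811 0.141 0.343]
side sensor_rack 0.74 [165.7, 222.6, 267.1, 326.9] [0.393 0.485 0.089] [0.611 0.581 0.135]
side sensor_rack 0.63 [204.9, 183.4, 281.6, 239.0] [0.502 0.262 0.101] [0.728 0.554 0.301]
side calorimeter 0.6 [276.8, 171.8, 304.1, 209.2] [ 0.51  -0.057  0.052] [0.685 0.523 0.344]
side ph_sensor 0.64 [240.2, 179.7, 257.1, 225.0] [0.513 0.207 0.142] [0.767 0.217 0.162]
side conductivity_sensor 0.69 [261.7, 176.0, 271.7, 196.8] [0.502 0.147 0.137] [0.71  0.189 0.161]
```

```bash
python3 - <<'E'
import cv2
a=cv2.imread("pics/top.png")[130:330,120:390]; b=cv2.imread("pics/side.png")
a=cv2.resize(a,None,fx=1.48,fy=1.48); a=a[:,:400]
c=cv2.resize(b[80:384,120:390],(340,383))
cv2.imwrite("pics/m.png",__import__("numpy").hstack([cv2.copyMakeBorder(a,0,383-a.shape[0],0,0,0),c]))
cv2.imwrite("pics/m2.png",cv2.resize(cv2.imread("pics/top.png")[175:250,165:325],(800,375),interpolation=cv2.INTER_CUBIC))
E
```

```text
(no output)
```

View pics/m.png

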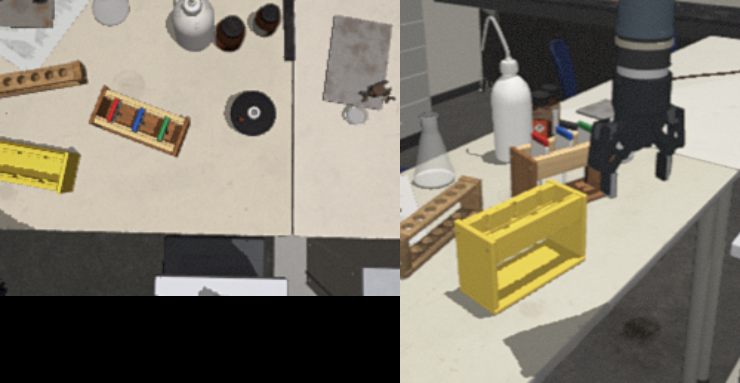

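View pics/m2.png

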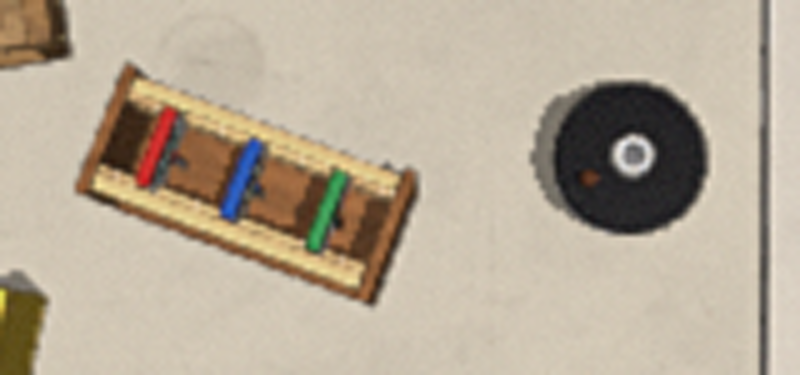

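Could be taken for the target (top-view pixels): red sensor (196,204), blue (213,211), green (230,217). Racks: wooden sensor rack (215,213), yellow look-alike (≈145,240), tube rack (≈150,185). I choose the red-topped sensor in the wooden rack; the close crop shows it in the end slot. The calorimeter is at (290,206), with its knob at lower left.

```bash
python3 - <<'E'
from h import *
w=np.load("top_w.npy"); im=np.load("top_i.npy").astype(int)
r,g,b=im[...,0],im[...,1],im[...,2]
roi=np.zeros(r.shape,bool); roi[185:240,180:250]=1
C={}
for n,m in (("r",(r>140)&(g<80)&(b<80)),("b",(b>130)&(r<90)),("g",(g>110)&(r<90)&(b<110))):
  q=w[m&roi&(w[...,2]>.152)]; c=q[:,:2].mean(0); C[n]=c
  d=np.linalg.svd(q[:,:2]-c)[2][0]; print(n,len(q),c.round(4),np.median(q[:,2]),np.degrees(np.arctan2(d[1],d[0])))
d=C["r"]-C["g"]; print("rack y dir",np.degrees(np.arctan2(d[1],d[0])),np.linalg.norm(d))
roi=np.zeros(r.shape,bool); roi[185:230,265:312]=1
q=w[roi&(im.min(-1)>150)&(w[...,2]>.09)]; print("collar",len(q),q.mean(0),q.max(0),q.min(0))
q=w[roi&(w[...,2]>.08)&(im.max(-1)<70)&(w[...,2]<.09)]; print("lid",len(q),(q.max(0)+q.min(0))/2,np.median(q,0))
q=w[roi&(w[...,2]>.104)]; print("knob",q.mean(0))
p=capture("wrist"); print(np.round(p["tool_from_camera"],3), np.round(p["camera_matrix"],1))
E
```

```text
r 43 [0.5337 0.2571] 0.16132865532796203 160.81403009399546
b 38 [0.5139 0.2001] 0.16144077272243573 161.65501279665705
g 39 [0.4935 0.144 ] 0.16161796147957164 161.26894152458473
rack y dir 70.4751085895317 0.12004567053776782
collar 30 [ 0.54261628 -0.06218933  0.09998486] [ 0.55513609 -0.05111015  0.1049186 ] [ 0.5307837  -0.07577175  0.09441147]
lid 569 [ 0.54143611 -0.06169683  0.08500491] [ 0.54149774 -0.06030306  0.08466584]
knob [ 0.53033007 -0.039061    0.10867226]
[[ 0.001 -0.945 -0.327  0.084]
 [ 1.     0.001  0.    -0.001]
 [-0.    -0.327  0.945 -0.179]
 [ 0.     0.     0.     1.   ]] [[279.8   0.  260.5]
 [  0.  279.8 193.8]
 [  0.    0.    1. ]]
```

>>> apply_moves([
  [0.345,-0.23,0.1,0,0,0.018,0.4],
  [0.345,-0.23,0.1,0,0,0.018,0.4],
  [0.345,-0.23,0.1,0,0,0.018,0.4],
  [0.345,-0.23,0.1,0,0,0.018,0.4],
  [0.345,-0.23,0.1,0,0,0.018,0.4],
  [0.345,-0.23,0.1,0,0,0.018,0.4],
  [0.69,-0.466,0.1,0,0,0.018,0.4],
  [0.69,-0.466,0.1,0,0,0.018,0.4],
  [0.69,-0.466,0.1,0,0,0.018,0.4],
  [0.69,-0.466,0.1,0,0,0.018,0.4],
  [0.69,-0.466,0.1,0,0,0.018,0.4],
  [0.69,-0.466,0.1,0,0,0.018,0.4],
  [0.69,-0.466,0.1,0,0,0.018,0.4],
  [0.69,-0.466,0.1,0,0,0.018,0.4],
  [0.69,-0.466,0.1,0,0,0.018,0.4],
])

```text
time_s: 2.15
position: [0.533, 0.2582, 0.2459]
tcp_rot: [0.0, 0.168, 0.986, 0.0]
ft_force: [-0.0, 0.1, 0.8]
opening: 0.404
gripper_force: 0.0
```

```bash
cat >> h.py <<'E'
from scipy.spatial.transform import Rotation as R
def tcp():
    s=bot.sense(); q=s["tcp_rot"]; T=np.eye(4); T[:3,:3]=R.from_quat([q[1],q[2],q[3],q[0]]).as_matrix(); T[:3,3]=s["position"]; return T
def wrist():
    T=tcp(); p=capture("wrist"); return p, cloud(p,T@np.array(p["tool_from_camera"])), T
def ang(v): return np.degrees(np.arctan2(v[1],v[0]))
E
cat > red.py <<'E'
from h import *
import sys
p,w,T=wrist(); print(T.round(4), ang(T[:2,1]))
im=p["img"].astype(int); r,g,b=im[...,0],im[...,1],im[...,2]; save(sys.argv[1],p["img"])
m=(r>110)&(g<80)&(b<80)&(w[...,2]>.157)&(w[...,2]<.166)
m=cv2.connectedComponentsWithStats(m.astype(np.uint8)); k=1+np.argmax(m[2][1:,4]); m=m[1]==k
q=w[m]; c,s,a=cv2.minAreaRect((q[:,:2]*1e4).astype(np.float32)); print(len(q),np.array(c)/1e4,np.array(s)/1e4,a,q.mean(0),np.median(q[:,2]))
print("shift",np.array(c)/1e4-T[:2,3])
E
python3 red.py w1
```

```text
[[-9.435e-01  3.315e-01  4.000e-04  5.330e-01]
 [ 3.315e-01  9.435e-01  6.000e-04  2.582e-01]
 [-2.000e-04  7.000e-04 -1.000e+00  2.459e-01]
 [ 0.000e+00  0.000e+00  0.000e+00  1.000e+00]] 70.64192014050631
394 [0.53154399 0.25721643] [0.00892603 0.05298727] 71.0882339477539 [0.5304767  0.25766233 0.16211011] 0.1621186236829533
shift [-0.00143428 -0.0010206 ]
```

View pics/w1.png

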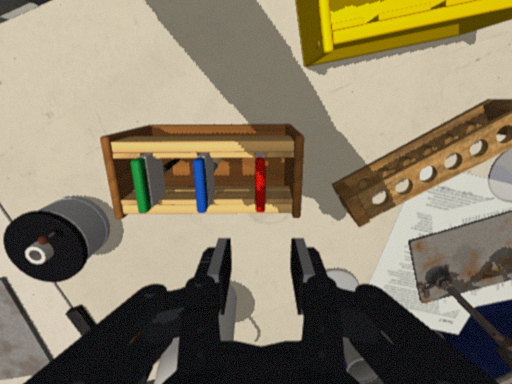

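The wrist view shows the red top at (261,184), between the fingers' lines and aligned with the gripper. Blue is at (200,184) and green at (139,185). Descending now.

>>> apply_moves([
  [-0.001,-0.002,-0.04,0,0,0.004,0.4],
  [-0.001,-0.002,-0.08,0,0,0.004,0.4],
  [-0.001,-0.002,-0.12,0,0,0.004,0.4],
  [-0.001,-0.002,-0.15,0,0,0.004,0.4],
  [-0.001,-0.002,-0.17,0,0,0.004,0.4],
  [-0.001,-0.002,-0.19,0,0,0.004,0.4],
  [-0.001,-0.002,-0.205,0,0,0.004,0.4],
  [-0.001,-0.002,-0.22,0,0,0.004,0.4],
  [-0.001,-0.002,-0.22,0,0,0.004,0.4],
  [-0.001,-0.002,-0.22,0,0,0.004,0.4],
  [-0.001,-0.002,-0.22,0,0,0.004,0.4],
])

```text
time_s: 3.3
position: [0.5342, 0.2558, 0.1361]
tcp_rot: [0.001, 0.166, 0.986, 0.0]
ft_force: [0.9, 0.7, 0.4]
opening: 0.401
gripper_force: 0.0
```

```bash
python3 red.py w2; python3 - <<'E'
from h import *
save("w2c",cv2.resize(cv2.cvtColor(cv2.imread("pics/w2.png"),4)[150:384,150:370],None,fx=2,fy=2))
E
```

```text
[[-9.446e-01  3.281e-01  1.200e-03  5.342e-01]
 [ 3.281e-01  9.446e-01  4.000e-04  2.558e-01]
 [-1.000e-03  8.000e-04 -1.000e+00  1.361e-01]
 [ 0.000e+00  0.000e+00  0.000e+00  1.000e+00]] 70.84719172513395
1099 [0.53122607 0.25783853] [0.00904135 0.05384521] 71.3041763305664 [0.52984633 0.25807823 0.1621757 ] 0.16219794146459762
shift [-0.00300224  0.00201472]
```

View pics/w2c.png

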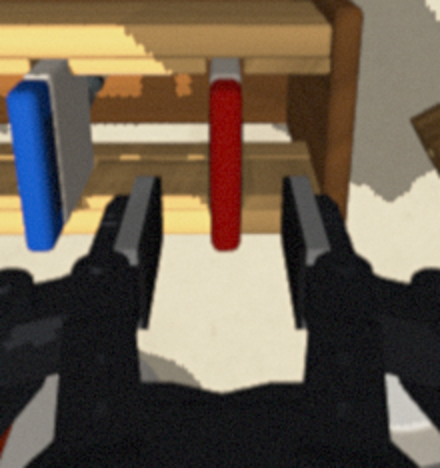

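The view shows the red top midway between the fingers at crop (226,165), 3 mm off along its width. I'll shift 3 mm and close.

>>> apply_moves([
  [-0.006,0.003,0,0,0,0,0.4],
  [-0.006,0.003,0,0,0,0,0.3],
  [-0.006,0.003,0,0,0,0,0],
  [-0.006,0.003,0,0,0,0,0],
  [-0.006,0.003,0,0,0,0,0],
  [-0.006,0.003,0,0,0,0,0],
  [-0.006,0.003,0,0,0,0,0],
  [-0.006,0.003,0,0,0,0,0],
  [-0.006,0.003,0,0,0,0,0],
  [-0.006,0.003,0,0,0,0,0],
], force=40)

```text
time_s: 4.35
position: [0.5308, 0.2571, 0.1353]
tcp_rot: [-0.0, 0.166, 0.986, -0.0]
ft_force: [0.4, -0.8, -0.6]
opening: 0.006
gripper_force: 0.0
```

```bash
python3 red.py w3
```

```text
[[-0.9446  0.3281 -0.      0.5308]
 [ 0.3281  0.9446 -0.      0.2571]
 [-0.     -0.     -1.      0.1353]
 [ 0.      0.      0.      1.    ]] 70.84625560981486
487 [0.51615386 0.26258645] [0.00848587 0.0229928 ] 71.44126892089844 [0.51588724 0.26286    0.1621333 ] 0.16218452629562843
shift [-0.01462802  0.00543667]
```

```bash
python3 - <<'E'
from h import *
a=cv2.cvtColor(cv2.imread("pics/w3.png"),4)[120:384,130:390]
save("w3c",cv2.resize(a,None,fx=2,fy=2)); s=bot.sense(); print(s["opening"],s["gripper_force"])
E
```

```text
-0.0013610077691249467 0.0
```

View pics/w3c.png

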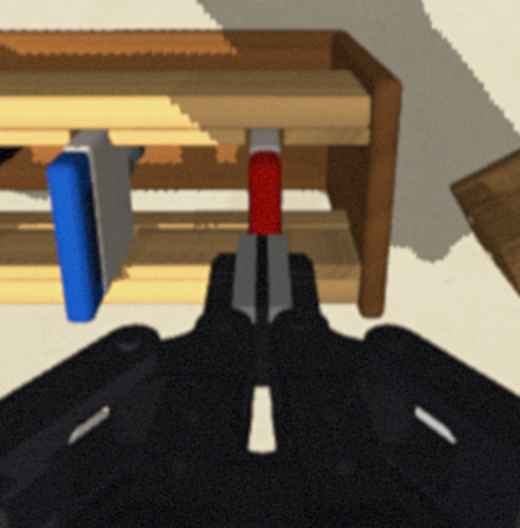

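```bash
python3 - <<'E'
from h import *
p,w,T=wrist(); K=np.array(p["camera_matrix"]); Ti=np.linalg.inv(T)
print(np.array(p["tool_from_camera"]).round(4))
for u,v in [(252,242),(252,250),(252,260),(252,270),(270,242),(270,260),(240,252),(284,252),(262,200),(262,225),(262,232),(262,240)]:
    x=w[v,u]; print(u,v,x.round(4),(Ti@np.r_[x,1])[:3].round(4),p["img"][v,u])
a=capture("side"); save("s3",cv2.resize(a["img"][130:260,170:340],None,fx=4,fy=4,interpolation=cv2.INTER_CUBIC))
E
```

```text
[[ 6.000e-04 -9.451e-01 -3.269e-01  8.430e-02]
 [ 1.000e+00  6.000e-04  3.000e-04 -5.000e-04]
 [-1.000e-04 -3.269e-01  9.451e-01 -1.791e-01]
 [ 0.000e+00  0.000e+00  0.000e+00  1.000e+00]]
252 242 [0.5184 0.2562 0.182 ] [ 0.0114 -0.005  -0.0467] [84 85 83]
252 250 [0.5183 0.2565 0.1906] [ 0.0116 -0.0048 -0.0553] [83 84 85]
252 260 [0.5187 0.2566 0.1992] [ 0.0112 -0.0045 -0.0639] [80 80 75]
252 270 [0.5189 0.2567 0.2071] [ 0.0111 -0.0043 -0.0718] [85 87 83]
270 242 [0.522  0.2651 0.1811] [ 0.0108  0.0046 -0.0457] [83 84 81]
270 260 [0.522  0.2645 0.1984] [ 0.0107  0.004  -0.0631] [81 83 79]
240 252 [0.5204 0.2488 0.185 ] [ 0.007  -0.0113 -0.0496] [24 22 18]
284 252 [0.5281 0.2707 0.1848] [ 0.007   0.0119 -0.0495] [15  6 10]
262 200 [0.5056 0.2663 0.1593] [ 0.0268  0.0004 -0.024 ] [102  10   1]
262 225 [0.5193 0.2616 0.1631] [ 0.0123  0.0004 -0.0278] [138  22  20]
262 232 [0.5234 0.2601 0.1635] [ 0.0079  0.0004 -0.0282] [137  19  14]
262 240 [0.5203 0.2611 0.1794] [ 0.0111  0.0003 -0.0441] [2 7 2]
```

View pics/s3.png

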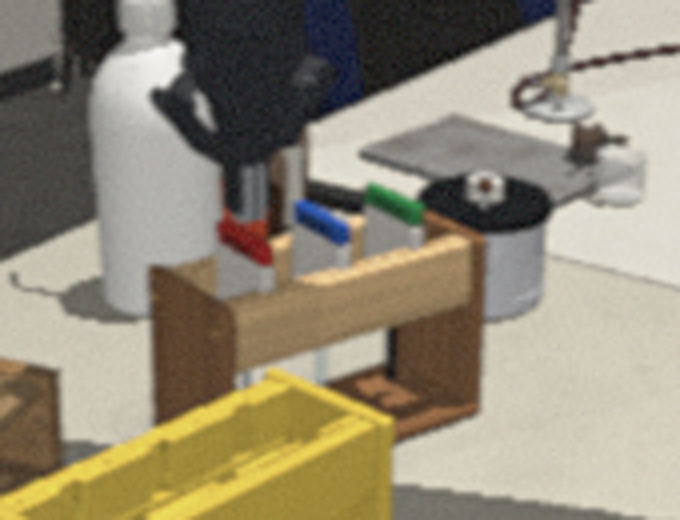

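The fingers shut empty. Their real ends are about 42 mm behind the reported TCP (depth puts them at z≈0.178, 15 mm above the sensor), and the side view agrees. The red sensor is still in its slot. I'll reopen and go down 40 mm more.

>>> apply_moves([
  [0,0,0,0,0,0,0.4],
  [0,0,0,0,0,0,0.4],
  [0,0,0,0,0,0,0.4],
  [0,0,0,0,0,0,0.4],
  [0,0,0,0,0,0,0.4],
])

```text
time_s: 5.0
position: [0.5307, 0.2572, 0.1353]
tcp_rot: [-0.0, 0.166, 0.986, -0.0]
ft_force: [-0.3, 1.1, 0.2]
opening: 0.398
gripper_force: 0.0
```

>>> apply_moves([
  [0,0.001,-0.01,0,0,0,0.4],
  [0,0.001,-0.02,0,0,0,0.4],
  [0,0.001,-0.03,0,0,0,0.4],
  [0,0.001,-0.04,0,0,0,0.4],
  [0,0.001,-0.05,0,0,0,0.4],
  [0,0.001,-0.06,0,0,0,0.4],
  [0,0.001,-0.07,0,0,0,0.4],
  [0,0.001,-0.08,0,0,0,0.4],
  [0,0.001,-0.08,0,0,0,0.4],
  [0,0.001,-0.08,0,0,0,0.4],
])

```text
time_s: 6.0
position: [0.5307, 0.2576, 0.0952]
tcp_rot: [-0.0, 0.166, 0.986, -0.0]
ft_force: [-0.2, 0.9, 0.4]
opening: 0.395
gripper_force: 0.0
```

```bash
python3 red.py w4;  python3 - <<'E'
from h import *
a=cv2.cvtColor(cv2.imread("pics/w4.png"),4)[120:384,130:390]
save("w4c",cv2.resize(a,None,fx=2,fy=2)); s=bot.sense(); print(s["opening"],s["ft_force"])
E
```

```text
[[-9.447e-01  3.281e-01 -3.000e-04  5.307e-01]
 [ 3.281e-01  9.447e-01 -1.000e-04  2.576e-01]
 [ 3.000e-04 -2.000e-04 -1.000e+00  9.520e-02]
 [ 0.000e+00  0.000e+00  0.000e+00  1.000e+00]] 70.84819552143944
1785 [0.53112959 0.25736995] [0.00937749 0.05564705] 71.53125762939453 [0.52876321 0.25835428 0.16204428] 0.1621160362397664
shift [ 0.00047723 -0.00025948]
0.40230567249769533 [-0.39496591 -0.14629413  0.53559683]
```

View pics/w4c.png

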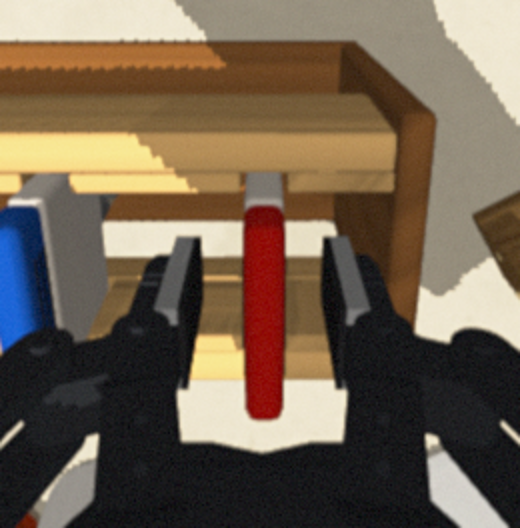

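The sensor now runs between the pads: its red top spans crop (264,210–415), with the pads at x≈195 and 330 on either side. Closing.

>>> apply_moves([
  [0,0,0,0,0,0.008,0.3],
  [0,0,0,0,0,0.008,0],
  [0,0,0,0,0,0.008,0],
  [0,0,0,0,0,0.008,0],
  [0,0,0,0,0,0.008,0],
  [0,0,0,0,0,0.008,0],
  [0,0,0,0,0,0.008,0],
  [0,0,0,0,0,0.008,0],
], force=40)

```text
time_s: 6.85
position: [0.5311, 0.2578, 0.0958]
tcp_rot: [0.0, 0.16, 0.987, 0.0]
ft_force: [0.8, -0.1, 3.2]
opening: 0.111
gripper_force: 42.0
```

>>> apply_moves([
  [0,0,0.01,0,0,0,0],
  [0,0,0.025,0,0,0,0],
  [0,0,0.045,0,0,0,0],
  [0,0,0.07,0,0,0,0],
  [0,0,0.095,0,0,0,0],
  [0,0,0.12,0,0,0,0],
  [0,0,0.15,0,0,0,0],
  [0,0,0.18,0,0,0,0],
  [0,0,0.21,0,0,0,0],
  [0,0,0.24,0,0,0,0],
  [0,0,0.27,0,0,0,0],
  [0,0,0.295,0,0,0,0],
  [0,0,0.315,0,0,0,0],
  [0,0,0.325,0,0,0,0],
  [0,0,0.325,0,0,0,0],
])

```text
time_s: 8.35
position: [0.5312, 0.2578, 0.259]
tcp_rot: [0.001, 0.16, 0.987, 0.0]
ft_force: [-0.3, 0.7, -0.5]
opening: 0.11
gripper_force: 41.6
```

```bash
python3 - <<'E'
from h import *
s=bot.sense(); print(s["opening"],s["gripper_force"],s["ft_force"])
p,w,T=wrist(); a=capture("side"); t=capture("top")
save("l",np.hstack([p["img"][:, 100:420],cv2.resize(a["img"][60:260,170:340],(326,384))]))
Ti=np.linalg.inv(T)
im=p["img"].astype(int);r,g,b=im[...,0],im[...,1],im[...,2]
m=(r>100)&(g<70)&(b<70)&(np.abs(np.mgrid[:384,:512][1]-261)<40); q=w[m]@Ti[:3,:3].T+Ti[:3,3]
k=np.abs(q[:,2]-np.median(q[:,2]))<.003; q=q[k]; print("red top, tool",np.median(q,0),q.min(0),q.max(0)); print(cv2.minAreaRect((q[:,:2]*1e4).astype(np.float32)))
for n,c in(("side",a),("top",t)):
  W=cloud(c); i=c["img"].astype(int)
  for o in nets.outline_of(c,"temperature_sensor")[:2]:
    Q=W[o["region"]]; print(n,o["p"],o["box"],np.nanmedian(Q,0))
  m=(i[...,0]>120)&(i[...,1]<60)&(i[...,2]<70)&(abs(W[...,0]-.531)<.06)&(abs(W[...,1]-.257)<.06); Q=W[m]; print(n,len(Q),Q.mean(0),Q.min(0),Q.max(0))
E
```

```text
0.10977093233045758 41.60053443163633 [-0.25823735  0.67914426 -0.53846813]
  return _methods._mean(a, axis=axis, dtype=dtype,
  ret = um.true_divide(
Traceback (most recent call last):
ValueError: zero-size array to reduction operation minimum which has no identity
```

View pics/l.png

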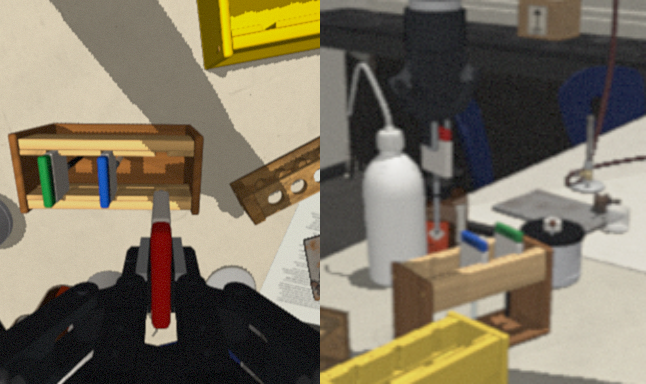

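Held and clear of the rack: the red top is between the pads at left (161,270), and the stem hangs vertical at right (435,215). The other two sensors are still in their slots. Traversing to a look-pose beside the collar.

>>> apply_moves([
  [0.0,-0.01,0.01,0,0,0,0],
  [0.005,-0.03,0.02,0,0,0,0],
  [0.01,-0.07,0.02,0,0,0,0],
  [0.015,-0.12,0.02,0,0,0,0],
  [0.02,-0.17,0.02,0,0,0,0],
  [0.026,-0.22,0.02,0,0,0,0],
  [0.032,-0.27,0.02,0,0,0,0],
  [0.038,-0.32,0.02,0,0,0,0],
  [0.044,-0.37,0.02,0,0,0,0],
  [0.05,-0.42,0.02,0,0,0,0],
  [0.056,-0.47,0.02,0,0,0,0],
  [0.062,-0.52,0.02,0,0,0,0],
  [0.068,-0.57,0.02,0,0,0,0],
  [0.074,-0.61,0.02,0,0,0,0],
  [0.08,-0.64,0.02,0,0,0,0],
  [0.08,-0.655,0.02,0,0,0,0],
  [0.08,-0.66,0.02,0,0,0,0],
  [0.08,-0.66,0.02,0,0,0,0],
  [0.08,-0.66,0.02,0,0,0,0],
])

```text
time_s: 10.4
position: [0.5707, -0.0715, 0.268]
tcp_rot: [0.0, 0.16, 0.987, 0.0]
ft_force: [-0.6, 0.5, -0.8]
opening: 0.108
gripper_force: 41.6
```

```bash
python3 - <<'E'
from h import *
p,w,T=wrist(); np.save("w5_w.npy",w);np.save("w5_T.npy",T);np.save("w5_i.npy",p["img"]); print(T.round(4))
a=capture("side"); np.save("s5_w.npy",cloud(a));np.save("s5_i.npy",a["img"]);np.save("s5_K.npy",a["camera_matrix"]);np.save("s5_T.npy",a["cam_to_world"])
save("l5",np.hstack([cv2.resize(p["img"],(400,300)),cv2.resize(a["img"][110:230,240:340],(250,300),interpolation=cv2.INTER_CUBIC)]))
Ti=np.linalg.inv(T); tl=w@Ti[:3,:3].T+Ti[:3,3]
im=p["img"].astype(int);r,g,b=im[...,0],im[...,1],im[...,2]
m=(r>90)&(g<70)&(b<70)&(np.abs(np.mgrid[:384,:512][1]-261)<40)&(np.isfinite(w[...,2]))&(tl[...,2]<-.05); q=tl[m]
print(len(q)); z=np.median(q[:,2]); q=q[abs(q[:,2]-z)<.003]; print("red top tool",q.mean(0),q.min(0),q.max(0))
m=(im.min(-1)>110)&(abs(w[...,2]-.1)<.004)&(np.hypot(w[...,0]-.542,w[...,1]+.062)<.025); q=w[m]; print("collar",len(q),q.mean(0),q.min(0),q.max(0)); print(cv2.minEnclosingCircle((q[:,:2]*1e4).astype(np.float32)))
m=(w[...,2]>.082)&(w[...,2]<.0875)&(np.hypot(w[...,0]-.542,w[...,1]+.062)<.07); q=w[m]; print("lid",len(q),cv2.minEnclosingCircle((q[:,:2]*1e4).astype(np.float32)))
E
```

```text
[[-9.490e-01  3.152e-01  1.000e-04  5.707e-01]
 [ 3.152e-01  9.490e-01  4.000e-04 -7.150e-02]
 [ 1.000e-04  4.000e-04 -1.000e+00  2.680e-01]
 [ 0.000e+00  0.000e+00  0.000e+00  1.000e+00]]
1934
red top tool [ 0.00230426 -0.00050784 -0.06621007] [-0.02848209 -0.00538326 -0.06823745] [ 0.02749546  0.00425307 -0.06328251]
collar 243 [ 0.54039097 -0.06280086  0.1000212 ] [ 0.52760576 -0.07585764  0.09637077] [ 0.55406489 -0.04970739  0.10250741]
((5406.923828125, -629.525146484375), 134.62388610839844)
lid 5001 ((5408.658203125, -629.4951782226562), 538.0684814453125)
```

View pics/l5.png

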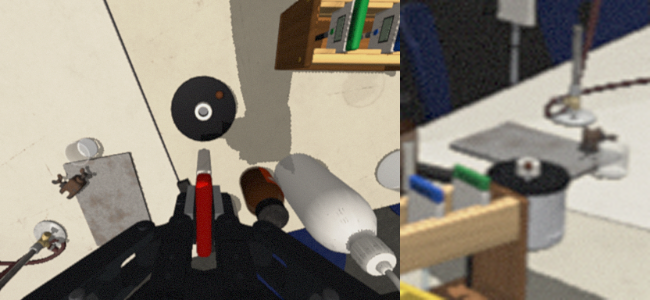

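The wrist view shows the collar at (204,112) in the left pane, and the side view shows the stem hanging vertical. Next: the stem's axis from both cameras.

```bash
python3 - <<'E'
from h import *
w=np.load("w5_w.npy");T=np.load("w5_T.npy");Ti=np.linalg.inv(T);tl=w@Ti[:3,:3].T+Ti[:3,3]
m=(abs(tl[...,1])<.004)&(tl[...,0]>.02)&(tl[...,0]<.036)&(tl[...,2]>-.062)&(tl[...,2]<-.005); q=tl[m]; print("edge",len(q),np.polyfit(q[:,2],q[:,0],1),np.polyfit(q[:,2],q[:,1],1),q[:,2].max())
S=np.load("s5_w.npy"); im=np.load("s5_i.npy").astype(int); d=S-np.array([.5705,-.072,0]); r=np.hypot(d[...,0],d[...,1])
m=(r<.02)&(S[...,2]>.18)&(S[...,2]<.268); q=S[m]; print("stem side",len(q),q.min(0),q.max(0)); print(q[np.argsort(q[:,2])][::max(1,len(q)//14)].round(4))
# pixel line vs predicted vertical at sensor location
K=np.load("s5_K.npy");C=np.linalg.inv(np.load("s5_T.npy"))
def pj(X): c=C@np.r_[X,1]; return (K@c[:3]/c[2])[:2].round(2)
c=(T@[-.0005,-.0005,-.066,1])[:3]; print(c)
for z in (.195,.21,.225,.24,.26): print(z,pj([c[0],c[1],z]))
v,u=np.where(m)
for y in np.unique(v): print(y,u[v==y].mean().round(2),(v==y).sum(),im[y,u[v==y]].mean(0).round(0),end=";")
E
```

```text
edge 556 [0.00788438 0.02705045] [ 7.7541552e-05 -1.2796238e-05] -0.006846337098350419
stem side 46 [ 0.56690854 -0.07263164  0.19294791] [ 0.57651411 -0.06258945  0.26770636]
[[ 0.5738 -0.0695  0.1929]
 [ 0.571  -0.0707  0.1964]
 [ 0.5745 -0.07    0.2024]
 [ 0.572  -0.0718  0.2056]
 [ 0.5724 -0.072   0.2119]
 [ 0.5687 -0.0656  0.2171]
 [ 0.5734 -0.0671  0.2224]
 [ 0.5693 -0.0659  0.2265]
 [ 0.5698 -0.0663  0.2326]
 [ 0.5716 -0.0688  0.2413]
 [ 0.5726 -0.0703  0.2439]
 [ 0.568  -0.0683  0.2482]
 [ 0.5705 -0.0661  0.2545]
 [ 0.5694 -0.0701  0.257 ]
 [ 0.5733 -0.0703  0.2626]
 [ 0.5692 -0.0632  0.2677]]
[ 0.57100241 -0.0721784   0.33397352]
0.195 [285.23 142.32]
0.21 [285.4  137.65]
0.225 [285.56 132.95]
0.24 [285.72 128.21]
0.26 [285.95 121.83]
120 284.5 2 [60. 60. 60.];121 285.5 2 [78. 78. 79.];122 285.5 2 [81. 82. 82.];123 285.5 2 [ 99.  98. 100.];124 285.5 2 [102. 104. 104.];125 285.5 2 [104. 104. 106.];126 285.5 2 [ 98. 102. 102.];127 285.5 2 [90. 90. 94.];128 285.0 3 [52. 52. 54.];129 285.0 1 [75. 76. 74.];130 285.0 1 [99. 99. 99.];131 285.0 1 [94. 93. 97.];132 284.5 2 [84. 86. 86.];133 284.5 2 [82. 81. 82.];134 284.5 2 [84. 84. 88.];135 284.5 2 [91. 90. 92.];136 284.5 2 [92. 92. 93.];137 284.5 2 [92. 92. 94.];138 284.5 2 [96. 98. 98.];139 284.5 2 [96. 96. 99.];140 284.5 2 [96. 99. 99.];141 284.5 2 [ 96.  96. 100.];142 284.5 2 [88. 88. 90.];143 284.5 2 [70. 68. 70.];
```

>>> apply_moves([
  [-0.01,0.003,0,0,0,0,0],
  [-0.03,0.009,0,0,0,0,0],
  [-0.05,0.015,0,0,0,0,0],
  [-0.061,0.018,0,0,0,0,0],
  [-0.061,0.018,-0.02,0,0,0,0],
  [-0.061,0.018,-0.045,0,0,0,0],
  [-0.061,0.018,-0.07,0,0,0,0],
  [-0.061,0.018,-0.095,0,0,0,0],
  [-0.061,0.018,-0.115,0,0,0,0],
  [-0.061,0.018,-0.13,0,0,0,0],
  [-0.061,0.018,-0.14,0,0,0,0],
  [-0.061,0.018,-0.145,0,0,0,0],
  [-0.061,0.018,-0.145,0,0,0,0],
  [-0.061,0.018,-0.145,0,0,0,0],
])

```text
time_s: 11.9
position: [0.5406, -0.0634, 0.1959]
tcp_rot: [0.001, 0.16, 0.987, -0.0]
ft_force: [0.6, 0.6, -0.7]
opening: 0.108
gripper_force: 41.6
```

```bash
cat > chk.py <<'E'
from h import *
import sys
p,w,T=wrist(); a=capture("side"); t=capture("top")
Ti=np.linalg.inv(T); tl=w@Ti[:3,:3].T+Ti[:3,3]; print(T[:3,3].round(4))
stem=(T@[-.0006,-.0003,0,1])[:2]; print("stem pred",stem.round(4))
m=(tl[...,2]<-.06)&(tl[...,2]>-.072)&(abs(tl[...,1])<.004)&(abs(tl[...,0])<.035); print("top edge tool z",np.median(tl[m][:,2]))
c0=np.array([.5408,-.063]); r=np.hypot(w[...,0]-c0[0],w[...,1]-c0[1])
im=p["img"].astype(int)
m=(im.min(-1)>100)&(abs(w[...,2]-.1)<.003)&(r<.02)
q=w[m]; print("collar px",len(q))
if len(q)>20:
  out=q[np.hypot(*(q[:,:2]-c0).T)>.011]; f=lambda P,R:1
m=(w[...,2]>.082)&(w[...,2]<.0875)&(r<.07); q=w[m]; print("lid",len(q),cv2.minEnclosingCircle((q[:,:2]*1e4).astype(np.float32)))
K=np.array(a["camera_matrix"]);C=np.linalg.inv(np.array(a["cam_to_world"]))
def pj(X): c=C@np.r_[X,1]; return (K@c[:3]/c[2])[:2].round(2)
print("pred px rim",pj([.5408,-.063,.1]),"left/right rim ring z",T[2,3]-.026)
zt=T[2,3]-.076
for z in (zt,zt+.03,zt+.05,zt+.08): print(round(z,3),pj([*stem,z]))
W=cloud(a); np.save("sW.npy",W); np.save("sI.npy",a["img"]); np.save("wI.npy",p["img"])
s=cv2.resize(a["img"][120:216,266:322],(350,600),interpolation=cv2.INTER_CUBIC); g=p["img"][110:384,160:360]; g=cv2.resize(g,(438,600))
save(sys.argv[1],np.hstack([s,g]))
E
python3 chk.py c6
```

```text
[ 0.5406 -0.0634  0.1959]
stem pred [ 0.5411 -0.0639]
top edge tool z -0.0663565727777761
collar px 266
lid 6235 ((5409.74365234375, -629.7489624023438), 539.3557739257812)
pred px rim [290.92 173.74] left/right rim ring z 0.1698678366062311
0.12 [291.23 167.69]
0.15 [291.61 158.57]
0.17 [291.86 152.41]
0.2 [292.24 143.04]
```

View pics/c6.png

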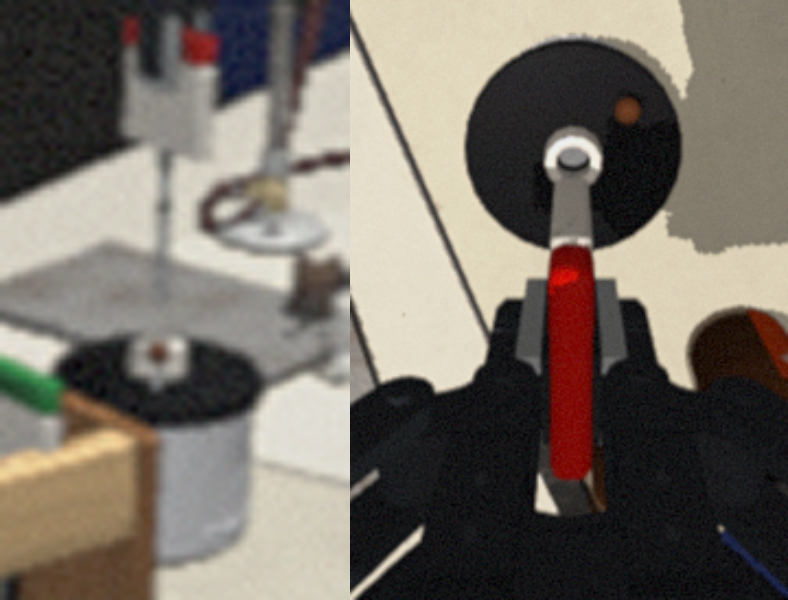

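Side view: stem at (163,210) and collar centre at (158,358), matching the predicted projections for a centred stem. Wrist view: the sensor edge and bore line up (572 vs 573). Residual is about 1 mm in y. Lowering with a 0.5 mm correction.

>>> apply_moves([
  [0,0.001,0,0,0,0,0],
  [0,0.001,-0.005,0,0,0,0],
  [0,0.001,-0.015,0,0,0,0],
  [0,0.001,-0.025,0,0,0,0],
  [0,0.001,-0.037,0,0,0,0],
  [0,0.001,-0.049,0,0,0,0],
  [0,0.001,-0.061,0,0,0,0],
  [0,0.001,-0.073,0,0,0,0],
  [0,0.001,-0.085,0,0,0,0],
  [0,0.001,-0.097,0,0,0,0],
  [0,0.001,-0.109,0,0,0,0],
  [0,0.001,-0.12,0,0,0,0],
  [0,0.001,-0.129,0,0,0,0],
  [0,0.001,-0.135,0,0,0,0],
  [0,0.001,-0.139,0,0,0,0],
  [0,0.001,-0.14,0,0,0,0],
  [0,0.001,-0.14,0,0,0,0],
  [0,0.001,-0.14,0,0,0,0],
])

```text
time_s: 13.85
position: [0.5405, -0.0629, 0.1256]
tcp_rot: [0.0, 0.16, 0.987, -0.0]
ft_force: [0.8, -0.3, -0.0]
opening: 0.109
gripper_force: 41.6
```

```bash
python3 chk.py c7; python3 - <<'E'
from h import *
L=[]
for i in range(4):
  p,w,T=wrist(); Ti=np.linalg.inv(T); tl=w@Ti[:3,:3].T+Ti[:3,3]
  m=(w[...,2]>.081)&(w[...,2]<.088)&(np.hypot(w[...,0]-.5408,w[...,1]+.063)<.065); c=cv2.minEnclosingCircle((tl[m][:,:2]*1e4).astype(np.float32))
  k=(abs(w[...,2]-.1)<.003)&(np.hypot(w[...,0]-.5408,w[...,1]+.063)<.02)
  k2=(tl[...,2]<-.06)&(tl[...,2]>-.072)&(abs(tl[...,1])<.004)&(abs(tl[...,0])<.035)
  L.append([*T[:3,3]*1e4,*c[0],c[1],np.median(tl[m][:,2])*1e4,np.median(tl[k][:,2])*1e4,np.median(tl[k2][:,2])*1e4]); 
print(np.round(L,1))
m=(tl[...,0]>.02)&(tl[...,0]<.036)&(abs(tl[...,1])<.004)&(tl[...,2]>-.062)&(tl[...,2]<-.008);q=tl[m];print(np.polyfit(q[:,2],q[:,0],1))
s=bot.sense(); print(s["ft_force"],s["wrist_torque"])
E
```

```text
[ 0.5405 -0.0629  0.1256]
stem pred [ 0.541  -0.0633]
top edge tool z -0.06635094355278351
collar px 268
lid 9401 ((5407.46435546875, -629.632080078125), 537.98193359375)
pred px rim [290.92 173.74] left/right rim ring z 0.09961731859988485
0.05 [290.33 188.55]
0.08 [290.69 179.76]
0.1 [290.93 173.82]
0.13 [291.3  164.79]
[[ 5.4044e+03 -6.2860e+02  1.2556e+03 -3.1000e+00  5.0000e-01  5.3750e+02
   4.0140e+02  2.5380e+02 -6.6380e+02]
 [ 5.4040e+03 -6.2870e+02  1.2553e+03 -1.8000e+00  2.0000e+00  5.3770e+02
   4.0070e+02  2.5360e+02 -6.6420e+02]
 [ 5.4039e+03 -6.2820e+02  1.2549e+03 -2.1000e+00  1.0000e-01  5.3870e+02
   4.0040e+02  2.5290e+02 -6.6370e+02]
 [ 5.4034e+03 -6.2850e+02  1.2543e+03 -1.4000e+00  2.0000e-01  5.3970e+02
   4.0000e+02  2.5370e+02 -6.6400e+02]]
[0.00752    0.02705067]
[ 0.68831276 -0.22588069 -0.5795104 ] [ 0.0197675  -0.01907864 -0.05444938]
```

View pics/c7.png

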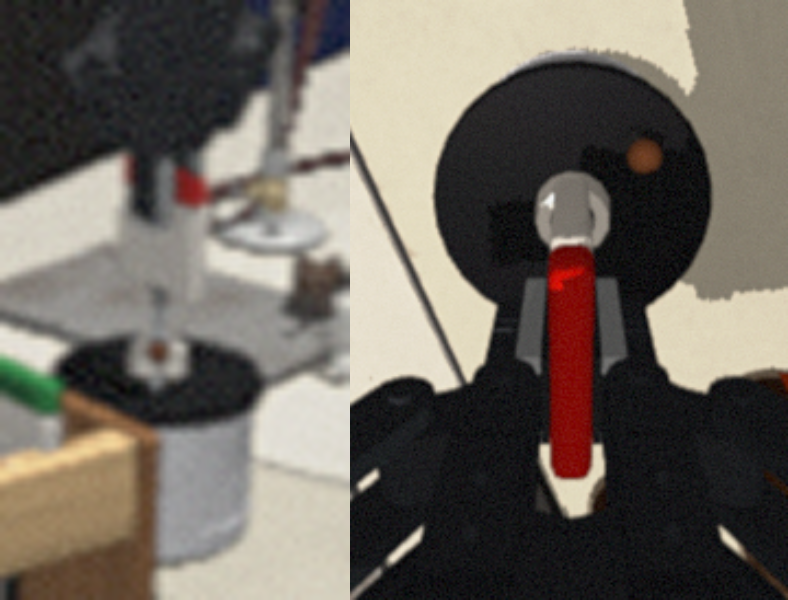

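Seated: the stem is in the bore, within about 0.5 mm of its centre. The ring is about 0.4 mm below the rim, and the lid hasn't moved. I'll raise 0.5 mm, let it settle and check.

>>> apply_moves([
  [0,0,0.001,0,0,0,0],
  [0,0,0.001,0,0,0,0],
  [0,0,0.001,0,0,0,0],
  [0,0,0.001,0,0,0,0],
  [0,0,0.001,0,0,0,0],
  [0,0,0.001,0,0,0,0],
  [0,0,0.001,0,0,0,0],
  [0,0,0.001,0,0,0,0],
])

```text
time_s: 15.0
position: [0.5403, -0.0628, 0.1258]
tcp_rot: [0.0, 0.16, 0.987, -0.0]
ft_force: [0.0, -0.3, -0.9]
opening: 0.109
gripper_force: 41.6
```

```bash
python3 chk.py c8; python3 -c "
from h import *
s=bot.sense(); print(s['ft_force'],s['joint_velocities'].round(3),s['gripper_force'])
r=bot.close_job(); print(r)"
```

```text
[ 0.5403 -0.0628  0.1258]
stem pred [ 0.5407 -0.0633]
top edge tool z -0.06636759020934588
collar px 269
lid 9364 ((5407.26904296875, -630.4437866210938), 538.6596069335938)
pred px rim [290.92 173.74] left/right rim ring z 0.0998053672532265
0.05 [290.39 188.51]
0.08 [290.74 179.72]
0.1 [290.99 173.78]
0.13 [291.35 164.75]
[-0.06653979  0.2508784  -0.59656668] [-0.001 -0.001  0.003  0.001 -0.     0.001] 41.600011959671974
the job is handed in; nothing more can be done
None
```

I handed the job in at about 15 s: the temperature sensor is held still and upright, its stem within about 0.5 mm of the bore's centre and the immersion ring level with the collar's rim to within about 0.5 mm; the calorimeter has not measurably moved, and I saw nothing else disturbed (the verdict was not returned).

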